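# Turn the cart wheel until its valve is at the top

### The job

The cart wheel on the bench stand must have its valve at the top before it goes to the air pump: push its spokes round with your fingertips, one after another, until the valve stem is at twelve o'clock, straight up above the axle, then back off and leave the wheel standing still. Only push on the metal spokes: the tyre is freshly glued, so neither press on it nor on its valve stem. Leave the can, the power driver and the tub where they are.

Things in the scene. Friction and masses are not known exactly. Their poses are not given: they have to be found in the camera images.
- axle (a point): Centre of the upright wheel (280 mm diameter), on its axle, 160 mm above the table; fixed. x runs level along the axle from the spoked front face (robot side) to the back; y level across the wheel, to the left; z up. The fixed steel stand is behind and below: base plate 200 x 220 x 12 mm, post 32 mm wide, 50 to 80 mm behind the centre plane. The wheel's front is free.
- wheel (a joint): Turning angle of the wheel, rad, growing clockwise as seen from the robot. 0 (or any multiple of 6.283): valve straight above the axle; at q the valve is q clockwise from the top. Turns both ways without stops in a stiff bearing (0.25 N m friction): it stays where it is left. Five equal spokes, valve half-way between two: spokes at q + 36, 108, 180, 252, 324 degrees clockwise from the top.
- hub (a point): Centre of the hub's front face, 56 mm in front of the wheel's centre plane; hub radius 24 mm. The spokes are straight radial aluminium bars 18 mm wide, lying 22 to 52 mm in front of the centre plane (proud of the tyre), from the hub to 95 mm radius, where a foot joins the rim (radius 97 to 106 mm, 16 mm to either side of the centre plane). Between spokes the wheel is open.
- valve (a point): Point half-way along the valve stem: a thin bent brass stem with a black cap, 9 to 14 mm thick, that stands inward from the rim towards the hub and slants out to the back of the wheel: from 100 mm radius in the centre plane to its cap at 64 mm radius, 38 mm behind the centre plane. This point is at 70 mm radius, 20 mm behind the centre plane, and turns with the wheel.
- tyre: Black rubber tyre together with the valve stem; origin at the wheel's centre, x along the axle to the back, z from the axle towards the valve. It turns with the wheel. Ring of round section 36 mm, from 104 to 140 mm radius, 18 mm to either side of the centre plane. Not to be pressed on.
- can: Bystander: plain upright can, 52 mm diameter, 150 mm high, beside the wheel on the robot's left; origin at the centre of its underside.
- driver: Bystander: red and black power driver lying on its side, about 200 x 170 mm, 55 mm high, on the right of the wheel; origin on the table under its barrel.
- tub: Bystander: small open plastic tub 100 x 80 x 50 mm, on the left, nearer the robot; origin at the centre of its underside.

How it is judged:
At the end, for the whole second after the job is handed in: The valve is within 0.1 rad (about 6 degrees) of straight above the axle, the wheel is at rest (under 0.05 rad/s), and the can, driver and tub are each within 30 mm of where they began (angle between tyre's own z axis and vertical below 0.1 rad and velocity of joint wheel between -0.05 and 0.05 rad/s and distance of each of can, driver, tub from where it was at the start of the episode below 0.03 m); the robot touches nothing.
It fails at once if the tyre or its valve is pressed (over 4 N) (contact force between any of the fingers, the arm and tyre above 4 N).
It fails at once if the can is shifted or lifted by more than 30 mm (distance of can from where it was at the start of the episode above 0.03 m).
It fails at once if the power driver is shifted or lifted by more than 30 mm (distance of driver from where it was at the start of the episode above 0.03 m).
It fails at once if the tub is shifted or lifted by more than 30 mm (distance of tub from where it was at the start of the episode above 0.03 m).
It also fails if it takes over 64 s, if anything falls off the work surface, if the arm or the gripper's body presses on something with over 40 N, if the wrist force passes 120 N, or if a joint passes its speed limit or range.

### The arm

A 7-joint arm with a two-finger parallel gripper is mounted at the origin on the work surface. World frame = base frame: x ahead of the robot, y to its left, z up, the work surface at z = 0. Lengths are in m, angles in rad, forces in N, time in s.
With the tool pointing down it reaches from about 0.4 to 0.875 m from the base axis. Payload 6.5 kg.
Tool frame: the origin (TCP) lies at the very end of the fingers, on their centre line; the grasp point (between the pads) lies 19 mm behind it; x points along the fingers, z is the direction in which the jaws open and shut, and the axes are right-handed (so a half turn about x gives the same grasp; the last joint's range is limited). The gripper opens to 88 mm and grips with 3 to 60 N. Pads are 18 mm wide; open, the fingers measure 123 mm over their backs; the gripper's body (75 mm by 187 mm) begins 45 mm behind the grasp point.
Start: joints at [1.255, 0.536, -0.004, 1.538, 0.003, 1.067, -0.071], TCP at [0.161, -0.63, 0.239] pointing down, gripper open.
Joint ranges: [-2.7, 2.7], [-0.37, 2.16], [-1.27, 1.26], [0.24, 2.4], [-1.31, 4.45], [0.19, 1.91], [-2.76, 2.76]. Speed limits (rad/s): [2.39, 2.39, 3.14, 3.14, 3.14, 3.14, 3.14].

### API

Orientations are given as a unit quaternion [x, y, z, w].
In Python, from bench import read_state, get_image, close_job gives the robot as it stands.
- The arm moves only by the tool arm_command, never from a script. Its argument "rows" is a list that holds one entry, the list of rows, each a list of 5 numbers: the shift along the tool's x, y, z in m, then the turn about the tool's x in degrees, then the finger opening in m, from 0 to 0.0881. In form: [[[x, y, z, yaw, hand], ...]]. A call has 1 to 8 rows; each row is the pose to reach, as a shift and turn from the pose commanded when the call began, along the tool's axes at that moment; what a row does not reach only later rows make up. A row lasts 1/12 s, in which the tool goes at most 41.7 mm and 7.16 degrees, less where a joint would pass 70% of its speed; a pose out of reach is approached as far as the arm can. A call with a gripper value outside its range is refused whole. The fingers move at their own pace and stop on an object; "force" is the grip in N (left out, the last holds). Time passes only in rows, so rows that repeat a pose let the fingers close. It gives the time, the measured TCP pose, the force and the opening at its end, in the units of the state.
- read_state(): the state, without advancing time (a new reading comes with each control period).
- get_image(name): name is "side" or "top" or "wrist"; returns a dict with "pixels" (384x512x3 uint8, blue, green, red), "range_z" (384x512 float32, m along the optical axis (not along the pixel's ray), 0 where there is no reading), "K" (3x3 intrinsics, pixels), "rvec" (rotation vector, rad) and "tvec" (3), from world to camera coordinates, as OpenCV has them; the wrist camera has in their place "mount" (4x4, takes a point from camera to tool coordinates, whose origin is the TCP and whose axes are the tool frame's). Camera axes: x right, y down, z forward; pixel columns grow to the right and rows downward; lengths in m; the calibration is good to about 2 mm. A picture is of the moment at which its call begins: read the wrist's pose just before it.
- close_job(): hands the job in, once; it reports no verdict.
The state is a dict: "time_s": time; "joint_positions": joint angles; "qvel": joint speeds; "joint_torque": joint torques, N m; "tcp_pos": TCP position; "tcp_rot": TCP orientation; "contact_force": force on the tool from outside, world axes, zero at the start; "torque": the same for the moment, N m; "width": opening from 0.0 (shut) to 1.0 (fully open).
Only numpy, scipy, OpenCV 4.12 (cv2) and the standard library are available. Lean on these libraries where they do the work, as an engineer would, in place of code of your own. Each camera call takes 0.05 s, during which the arm holds its last target.

## Working session

There is one attempt and no reset: what is moved stays moved. The work goes in short steps, Python scripts to look and compute and a tool call to move; the robot and the scene stay as the last step left them, time stands still between calls to the robot, and variables do not carry over. Pictures are saved under pics/ and viewed, and the job is handed in when it is done.

Besides the shell and the picture viewer there is one more tool, called after "Call:" as name(argument=value, ...), one argument or row to a line, values as JSON. arm_command: Moves the arm, as the interface text tells. Its arguments: {"type":"object","properties":{"rows":{"type":"array","items":{"type":"array","items":{"type":"array","items":{"type":"number"}}}},"force":{"type":"number"}},"required":["rows"]}

```bash
mkdir -p pics; ls; python3 - <<'E'
from bench import read_state, get_image
import cv2
s=read_state(); print(s)
for n in("side","top"):
    im=get_image(n); cv2.imwrite(f"pics/{n}0.png",im["pixels"]); 
    R=cv2.Rodrigues(im["rvec"])[0]; print(n,im["K"].tolist(),(-R.T@im["tvec"].reshape(3)).round(3),R.round(3).tolist())
E
```

```text
pics
{'time_s': 0.0, 'joint_positions': array([ 1.25480238,  0.53715605, -0.00443425,  1.53884273,  0.00262713,
        1.06731454, -0.07121181]), 'qvel': array([-6.21559536e-04, -4.41852175e-04, -9.70603269e-05,  3.94205862e-04,
       -1.83386967e-04, -4.76550737e-05, -6.39303578e-04]), 'joint_torque': array([ 4.72884603e-04, -5.70978606e+01,  9.91329253e-01, -2.51605117e+01,
       -5.62182628e-02,  1.77157181e-02,  1.42549270e-04]), 'tcp_pos': array([ 0.16050638, -0.6292447 ,  0.23785754]), 'tcp_rot': array([ 0.4341276 ,  0.55891631, -0.43347132,  0.55789641]), 'contact_force': array([-0.22820618, -0.19713448, -0.32803618]), 'torque': array([-0.02851327, -0.00439111, -0.03506767]), 'width': 0.9967801877899648}
side [[395.8165110069674, 0.0, 251.15938440215848], [0.0, 395.8165110069674, 192.86927227487934], [0.0, 0.0, 1.0]] [0.513 0.585 0.8  ] [[-0.996, -0.091, 0.017], [-0.08, 0.755, -0.65], [0.046, -0.649, -0.759]]
top [[392.82525429520297, 0.0, 261.0993495632639], [0.0, 392.82525429520297, 194.91440113909067], [0.0, 0.0, 1.0]] [0.456 0.048 1.003] [[-0.017, -1.0, 0.012], [-0.996, 0.015, -0.093], [0.093, -0.013, -0.996]]
```

View pics/side0.png

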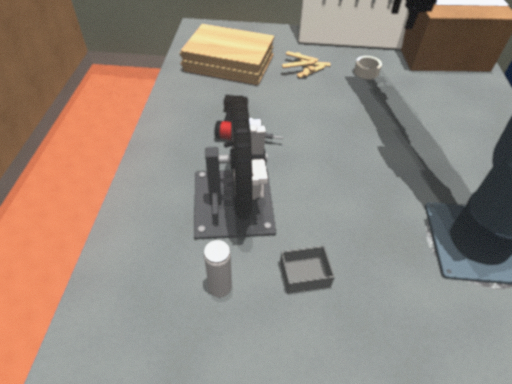

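View pics/top0.png

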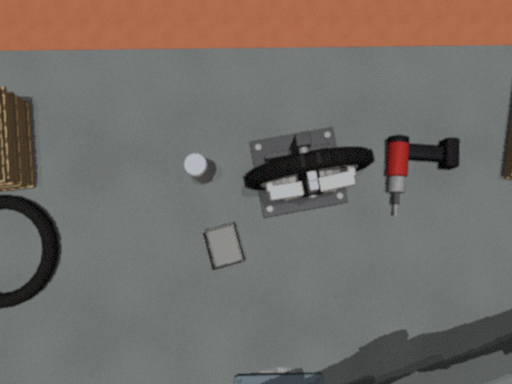

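The side view shows the wheel edge-on at (243,155), with the red driver behind it at (225,130), the can at (218,268) and the tub at (306,268). The top view shows the wheel at (308,168), yawed slightly, with two white spokes visible at (285,188) and (335,178). Next I fit the geometry from the depth data.

```bash
cat > h.py <<'E'
import numpy as np, cv2
from bench import read_state, get_image
from scipy.spatial.transform import Rotation as Rn
def cloud(n):
    s=read_state(); im=get_image(n); z=im["range_z"]; K=im["K"]
    v,u=np.mgrid[0:z.shape[0],0:z.shape[1]]
    P=np.stack([(u-K[0,2])/K[0,0]*z,(v-K[1,2])/K[1,1]*z,z],-1)
    if n=="wrist":
        M=np.array(im["mount"]); P=P@M[:3,:3].T+M[:3,3]
        P=P@Rn.from_quat(s["tcp_rot"]).as_matrix().T+s["tcp_pos"]
    else:
        R=cv2.Rodrigues(im["rvec"])[0]; P=(P-im["tvec"].reshape(3))@R
    P[z<=0]=np.nan
    return im["pixels"],P
E
python3 - <<'E'
from h import *
np.set_printoptions(precision=4,suppress=True)
allp=[];allc=[]
for n in("top","side"):
    c,P=cloud(n); np.savez(f"c_{n}.npz",c=c,P=P)
    for (u,v) in ([(308,160),(312,185),(285,188),(335,178),(197,165),(224,246),(397,160)] if n=="top" else [(243,150),(218,250),(306,268),(258,172),(258,125),(278,137),(268,140)]):
        print(n,u,v,P[v,u],c[v,u])
    allp.append(P.reshape(-1,3));allc.append(c.reshape(-1,3))
P=np.vstack(allp);C=np.vstack(allc).astype(int)
m=(P[:,2]>0.19)&(P[:,2]<0.33)&(C.max(1)<50)&(P[:,0]>.4)&(P[:,0]<.8)&(abs(P[:,1]+.08)<.25)
Q=P[m];print(m.sum(),Q.min(0),Q.max(0))
E
```

```text
top 308 160 [ 0.5836 -0.0482  0.2995] [30 30 31]
top 312 185 [ 0.5431 -0.0607  0.2538] [187 180 177]
top 285 188 [ 0.5459 -0.014   0.1826] [184 185 180]
top 335 178 [ 0.5644 -0.1184  0.191 ] [184 184 180]
top 197 165 [0.6024 0.1749 0.154 ] [188 182 178]
top 224 246 [0.4207 0.1299 0.0017] [139 142 144]
top 397 160 [ 0.6257 -0.3021  0.0498] [ 43  49 162]
side 243 150 [0.5713 0.0216 0.268 ] [57 59 57]
side 218 250 [nan nan nan] [242 243 242]
side 306 268 [0.4163 0.1154 0.0031] [151 156 157]
side 258 172 [ 0.5413 -0.0009  0.1857] [239 242 242]
side 258 125 [ 0.5526 -0.1358  0.2023] [244 240 238]
side 278 137 [ 0.5015 -0.2969  0.0292] [161 160 162]
side 268 140 [ 0.5304 -0.3149 -0.0013] [138 138 133]
2562 [ 0.5501 -0.1963  0.1904] [0.6205 0.0709 0.3034]
```

```bash
cat > fit.py <<'E'
from h import *
from scipy.optimize import least_squares
np.set_printoptions(precision=4,suppress=True)
P=[];C=[]
for n in("top","side"):
    d=np.load(f"c_{n}.npz");P.append(d["P"].reshape(-1,3));C.append(d["c"].reshape(-1,3))
P=np.vstack(P);C=np.vstack(C).astype(int)
def tow(p,Q):
    cx,cy,yaw,cz=p; d=Q-[cx,cy,cz]; c,s=np.cos(yaw),np.sin(yaw)
    return np.c_[d[:,0]*c+d[:,1]*s, -d[:,0]*s+d[:,1]*c, d[:,2]]  # local x axle, y left, z up
def res(p,Q):
    L=tow(p,Q); r=np.hypot(L[:,1],L[:,2]); return np.hypot(r-.122,L[:,0])-.018
m=(P[:,2]>0.1)&(P[:,2]<0.33)&(C.max(1)<60)&(P[:,0]>.5)&(P[:,0]<.66)&(abs(P[:,1]+.06)<.16)
Q=P[m]; p=np.array([.585,-.06,0.1,.16])
for it in range(5):
    k=abs(res(p,Q))<(.02 if it<2 else .006)
    p=least_squares(res,p,args=(Q[k],),loss='soft_l1',f_scale=.002).x
print(p,np.degrees(p[2]),k.sum(),np.sqrt((res(p,Q[k])**2).mean()))
np.save("wheel.npy",p)
E
cat > spoke.py <<'E'
import sys
from fit import *
def spokes():
    p=np.load("wheel.npy")
    L=tow(p,P)
    k=(L[:,0]>-.054)&(L[:,0]<-.021)&(C.min(1)>100)
    L=L[k]; r=np.hypot(L[:,1],L[:,2]); k=(r>.035)&(r<.097);L=L[k]
    a=np.degrees(np.arctan2(-L[:,1],L[:,2]))%360  # clockwise from the top, robot's view: right = -y
    h,_=np.histogram(a,36,(0,360)); print("hist",h)
    r=np.hypot(L[:,1],L[:,2])
    # fit: distance to nearest spoke box
    best=[]
    for q in np.arange(-36,36,.5):
        dd=(a-q-36+36)%72-36
        off=abs(r*np.sin(np.radians(dd)))
        best.append((np.mean(np.minimum(np.maximum(off-.009,0),.01)),q))
    best.sort(); print("phase mod 72:",best[:6])
if __name__=="__main__": spokes()
E
python3 spoke.py
```

```text
[ 0.5876 -0.0652  0.1729  0.1602] 9.905563704120194 4019 0.0014827136250369674
hist [  2   0   0   0   5 255 255   6   0   0   0   0   4  14   0   0   0   0
   0   0   0 126  15   0   0   0   0  10 328 347   5   0   0   2 161 137]
phase mod 72: [(np.float64(0.00043515420124911426), np.float64(31.0)), (np.float64(0.00047478239257156237), np.float64(31.5)), (np.float64(0.0004912776715043394), np.float64(30.5)), (np.float64(0.0006030058313683719), np.float64(32.0)), (np.float64(0.0006281807149564937), np.float64(30.0)), (np.float64(0.000791254717721038), np.float64(32.5))]
```

```bash
python3 - <<'E'
import numpy as np,cv2
t=np.load("c_top.npz")["c"][115:220,235:385]; s=np.load("c_side.npz")["c"][85:240,180:290]
t=cv2.resize(t,None,fx=4,fy=4,interpolation=cv2.INTER_CUBIC); cv2.imwrite("pics/topz.png",cv2.convertScaleAbs(t,alpha=1.6,beta=20))
s=cv2.resize(s,None,fx=3.7,fy=3.7,interpolation=cv2.INTER_CUBIC); cv2.imwrite("pics/sidez.png",cv2.convertScaleAbs(s,alpha=1.6,beta=20))
E
```

```text
(no output)
```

View pics/topz.png

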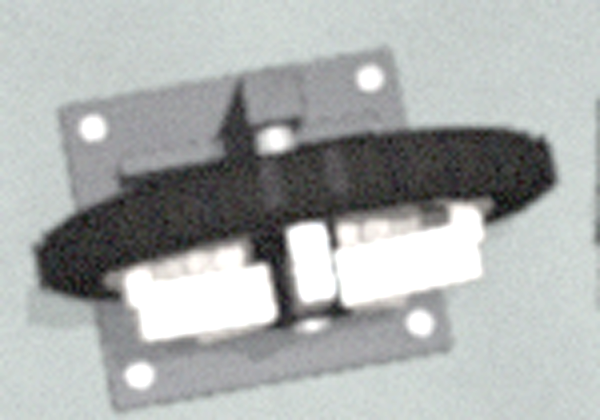

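View pics/sidez.png

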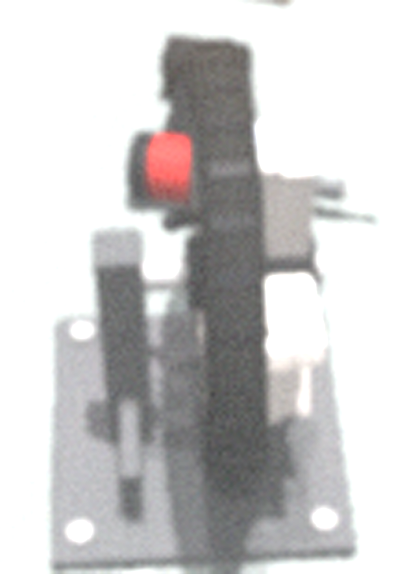

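```bash
python3 - <<'E'
from h import *
p=np.load("wheel.npy"); cx,cy,yaw,cz=p
def tw(L): 
    c,s=np.cos(yaw),np.sin(yaw); L=np.atleast_2d(L)
    return np.c_[L[:,0]*c-L[:,1]*s+cx, L[:,0]*s+L[:,1]*c+cy, L[:,2]+cz]
im=get_image("side")
for q in (31,103,175,247,319):
    a=np.radians(q); W=tw([[.038,-.064*np.sin(a),.064*np.cos(a)],[.02,-.07*np.sin(a),.07*np.cos(a)]])
    o,_=cv2.projectPoints(W,im["rvec"],im["tvec"],im["K"],None)
    print(q,W.round(3).tolist(),o.reshape(-1,2).round(1).tolist(), ((o.reshape(-1,2)-[180,85])*3.7).round(0).tolist())
W=get_image("wrist");print(np.array(W["mount"]).round(3).tolist(),W["K"].tolist()); cv2.imwrite("pics/w0.png",W["pixels"])
E
```

```text
31 [[0.631, -0.091, 0.215], [0.613, -0.097, 0.22]] [[221.9, 130.9], [229.8, 127.9]] [[155.0, 170.0], [184.0, 159.0]]
103 [[0.636, -0.12, 0.146], [0.619, -0.129, 0.144]] [[222.6, 144.9], [229.9, 143.4]] [[158.0, 222.0], [185.0, 216.0]]
175 [[0.626, -0.064, 0.096], [0.608, -0.068, 0.09]] [[224.2, 175.9], [231.7, 177.0]] [[164.0, 336.0], [191.0, 341.0]]
247 [[0.615, -0.001, 0.135], [0.596, 0.002, 0.133]] [[224.7, 185.1], [232.8, 187.2]] [[165.0, 370.0], [196.0, 378.0]]
319 [[0.618, -0.017, 0.208], [0.599, -0.017, 0.213]] [[223.2, 156.3], [231.7, 155.7]] [[160.0, 264.0], [191.0, 262.0]]
[[0.0, -0.307, 0.952, -0.146], [-0.001, -0.952, -0.307, 0.08], [1.0, -0.001, -0.0, -0.001], [0.0, 0.0, 0.0, 1.0]] [[276.6837541203099, 0.0, 251.0790186760893], [0.0, 276.6837541203099, 194.76500633228667], [0.0, 0.0, 1.0]]
```

View pics/w0.png

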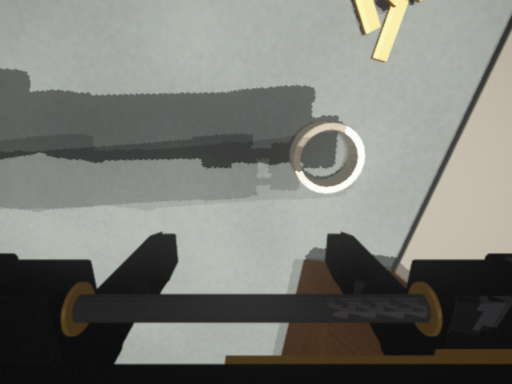

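```bash
python3 - <<'E'
import numpy as np
d=np.load("c_side.npz");P=d["P"];c=d["c"]
np.set_printoptions(precision=3,suppress=True)
for v in range(139,150):
    print(v,[(c[v,u].max(),P[v,u].round(2).tolist()) for u in range(221,231,2)])
E
```

```text
139 [(np.uint8(67), [0.67, -0.3, 0.0]), (np.uint8(71), [0.66, -0.3, 0.0]), (np.uint8(73), [0.66, -0.3, 0.0]), (np.uint8(73), [0.65, -0.3, 0.0]), (np.uint8(75), [0.65, -0.31, -0.0])]
140 [(np.uint8(71), [0.67, -0.3, 0.0]), (np.uint8(68), [0.66, -0.29, 0.0]), (np.uint8(69), [0.66, -0.3, 0.0]), (np.uint8(68), [0.65, -0.3, 0.0]), (np.uint8(66), [0.65, -0.3, 0.0])]
141 [(np.uint8(95), [0.67, -0.3, -0.0]), (np.uint8(88), [0.66, -0.29, 0.0]), (np.uint8(72), [0.66, -0.29, 0.0]), (np.uint8(64), [0.65, -0.29, 0.0]), (np.uint8(57), [0.62, -0.13, 0.15])]
142 [(np.uint8(129), [0.67, -0.28, 0.0]), (np.uint8(112), [0.66, -0.29, 0.0]), (np.uint8(77), [0.63, -0.12, 0.15]), (np.uint8(56), [0.63, -0.12, 0.15]), (np.uint8(50), [0.62, -0.13, 0.15])]
143 [(np.uint8(149), [0.67, -0.28, 0.0]), (np.uint8(127), [0.66, -0.29, 0.0]), (np.uint8(73), [0.63, -0.12, 0.15]), (np.uint8(55), [0.62, -0.12, 0.15]), (np.uint8(48), [0.62, -0.12, 0.15])]
144 [(np.uint8(157), [0.67, -0.28, 0.0]), (np.uint8(124), [0.66, -0.28, 0.0]), (np.uint8(63), [0.63, -0.12, 0.15]), (np.uint8(51), [0.62, -0.12, 0.15]), (np.uint8(49), [0.
[... 273 characters left out ...]
6, -0.27, 0.0]), (np.uint8(70), [0.63, -0.12, 0.15]), (np.uint8(72), [0.62, -0.12, 0.15]), (np.uint8(93), [0.62, -0.12, 0.14])]
147 [(np.uint8(158), [0.67, -0.27, 0.0]), (np.uint8(149), [0.66, -0.27, 0.0]), (np.uint8(109), [0.65, -0.27, 0.0]), (np.uint8(107), [0.65, -0.27, 0.0]), (np.uint8(130), [0.64, -0.27, -0.0])]
148 [(np.uint8(162), [0.67, -0.26, 0.0]), (np.uint8(156), [0.66, -0.26, 0.0]), (np.uint8(143), [0.65, -0.26, 0.0]), (np.uint8(141), [0.65, -0.26, 0.0]), (np.uint8(140), [0.64, -0.26, 0.0])]
149 [(np.uint8(157), [0.67, -0.26, -0.0]), (np.uint8(160), [0.66, -0.26, 0.0]), (np.uint8(155), [0.65, -0.26, 0.0]), (np.uint8(158), [0.65, -0.26, 0.0]), (np.uint8(138), [0.64, -0.26, -0.0])]
```

```bash
cat > tgt.py <<'E'
from h import *
np.set_printoptions(precision=4,suppress=True)
p=np.load("wheel.npy"); cx,cy,yaw,cz=p
def tw(L):
    c,s=np.cos(yaw),np.sin(yaw); return np.array([L[0]*c-L[1]*s+cx, L[0]*s+L[1]*c+cy, L[2]+cz])
def show(*Ls):
    s=read_state(); R=Rn.from_quat(s["tcp_rot"]).as_matrix(); t=s["tcp_pos"]
    d=t-np.array([cx,cy,cz]); c,sn=np.cos(yaw),np.sin(yaw)
    print("t",s["time_s"],"tcp",t,"local",np.array([d[0]*c+d[1]*sn,-d[0]*sn+d[1]*c,d[2]]),"F",s["contact_force"],"w",s["width"])
    print("R cols x",R[:,0],"y",R[:,1],"z",R[:,2])
    zdes=np.array([-np.sin(yaw),np.cos(yaw),0])
    for sg in(1,-1):
        a=np.degrees(np.arctan2(R[:,1]@(-zdes*sg)*1.0, R[:,2]@(zdes*sg)))
        print("turn about tool x to bring z to",sg,"y_local:",a, "j7",s["joint_positions"][6])
    for L in Ls:
        w=tw(L); print("L",L,"world",w,"shift tool",R.T@(w-t))
E
python3 - <<'E'
from tgt import *
show([-.054,-.10,.14],[-.054,-.06,.14])
E
```

```text
t 0.3 tcp [ 0.1606 -0.6296  0.2384] local [-0.5177 -0.4826  0.0783] F [-0.3433  0.3603 -0.8028] w 1.0019404776504761
R cols x [-0.0002  0.0005 -1.    ] y [ 0.969   0.2472 -0.0001] z [ 0.2472 -0.969  -0.0006]
turn about tool x to bring z to 1 y_local: -175.59355687453714 j7 -0.07122950517199282
turn about tool x to bring z to -1 y_local: 4.406443125462841 j7 -0.07122950517199282
L [-0.054, -0.1, 0.14] world [ 0.5516 -0.173   0.3002] shift tool [-0.0616  0.4917 -0.3459]
L [-0.054, -0.06, 0.14] world [ 0.5447 -0.1336  0.3002] shift tool [-0.0615  0.4948 -0.3857]
```

Call:
arm_command(
  rows=[
    [[-0.03,0,0,0,0.0],[-0.06,0,0,0,0],[-0.06,0.03,-0.02,0,0],[-0.06,0.06,-0.045,0,0],[-0.06,0.09,-0.07,0,0],[-0.06,0.12,-0.095,0,0],[-0.06,0.15,-0.12,0,0],[-0.06,0.18,-0.145,0,0]],
  ],
  force=20,
)

```text
time_s: 0.97
tcp_pos: [0.3, -0.4431, 0.2988]
tcp_rot: [0.434, 0.558, -0.434, 0.558]
contact_force: [1.3, -0.8, -0.6]
width: 0.418
```

Call:
arm_command(
  rows=[
    [[0,0.03,-0.025,0,0],[0,0.06,-0.05,0,0],[0,0.09,-0.08,0,0],[0,0.12,-0.11,0,0],[0,0.15,-0.14,0,0],[0,0.18,-0.17,0,0],[0,0.21,-0.2,0,0],[0,0.23,-0.22,0,0]],
  ],
)

```text
time_s: 1.63
tcp_pos: [0.469, -0.1714, 0.299]
tcp_rot: [0.433, 0.559, -0.433, 0.559]
contact_force: [0.6, 0.4, -1.0]
width: 0.001
```

```bash
python3 - <<'E'
from tgt import *
show([-.10,-.06,.14])
print(read_state()["joint_positions"])
E
```

```text
t 1.6333 tcp [ 0.469  -0.1714  0.299 ] local [-0.135  -0.0842  0.1389] F [ 0.6215  0.3962 -0.9967] w 0.0006818640933771534
R cols x [ 0.001   0.0005 -1.    ] y [0.9683 0.2496 0.0011] z [ 0.2496 -0.9683 -0.0003]
turn about tool x to bring z to 1 y_local: -175.4514885820469 j7 -1.129228470059657
turn about tool x to bring z to -1 y_local: 4.5485114179531285 j7 -1.129228470059657
L [-0.1, -0.06, 0.14] world [ 0.4994 -0.1415  0.3002] shift tool [-0.0011  0.0368 -0.0213]
[ 0.517   0.2288 -0.2994  1.8465  0.0753  1.0765 -1.1292]
```

Call:
arm_command(
  rows=[
    [[0,0,0,-7,0],[0,0,0,-14,0],[0,0,0,-21,0],[0,0,0,-28,0],[0,0,0,-35,0],[0,0,0,-42,0],[0,0,0,-49,0],[0,0,0,-56,0]],
  ],
)

```text
time_s: 2.3
tcp_pos: [0.4676, -0.1748, 0.2987]
tcp_rot: [0.119, 0.697, -0.119, 0.697]
contact_force: [0.3, 0.1, 0.2]
width: 0.009
```

Call:
arm_command(
  rows=[
    [[0,0,0,-7,0],[0,0,0,-14,0],[0,0,0,-21,0],[0,0,0,-28,0],[0,0,0,-35,0],[0,0,0,-42,0],[0,0,0,-49,0],[0,0,0,-56,0]],
  ],
)

```text
time_s: 2.97
tcp_pos: [0.4676, -0.1748, 0.2987]
tcp_rot: [-0.222, 0.671, 0.222, 0.671]
contact_force: [-0.2, -0.5, 0.5]
width: 0.006
```

Call:
arm_command(
  rows=[
    [[0,0,0,-7,0],[0,0,0,-14,0],[0,0,0,-21,0],[0,0,0,-28,0],[0,0,0,-35,0],[0,0,0,-42,0],[0,0,0,-49,0],[0,0,0,-56,0]],
  ],
)

```text
time_s: 3.63
tcp_pos: [0.4676, -0.1749, 0.2987]
tcp_rot: [0.511, -0.488, -0.511, -0.488]
contact_force: [-0.6, -0.9, -0.7]
width: 0.007
```

```bash
python3 - <<'E'
from tgt import *
show([-.10,-.06,.14])
print(read_state()["joint_positions"])
c,P=cloud("wrist"); np.savez("c_wrist.npz",c=c,P=P); cv2.imwrite("pics/w1.png",c)
E
```

```text
t 3.6333 tcp [ 0.4676 -0.1749  0.2987] local [-0.137  -0.0874  0.1386] F [-0.6442 -0.9308 -0.7188] w 0.00707371149221441
R cols x [-0.     -0.0002 -1.    ] y [-0.9989 -0.0463  0.0001] z [-0.0463  0.9989 -0.0002]
turn about tool x to bring z to 1 y_local: -7.2536424652984275 j7 1.6827681896028996
turn about tool x to bring z to -1 y_local: 172.7463575347016 j7 1.6827681896028996
L [-0.1, -0.06, 0.14] world [ 0.4994 -0.1415  0.3002] shift tool [-0.0014 -0.0333  0.0318]
[ 0.8875  0.2939 -0.7428  1.8276  0.2214  1.1046  1.6828]
```

View pics/w1.png

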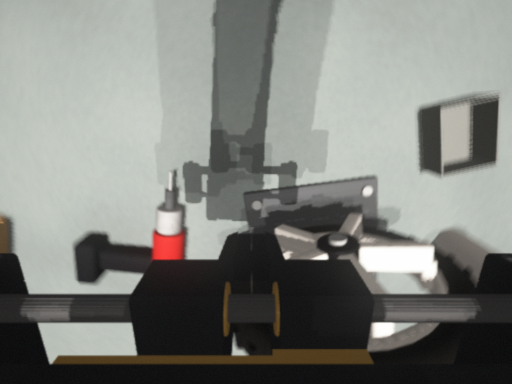

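```bash
python3 - <<'E'
from h import *
from fit import tow
d=np.load("c_wrist.npz");P=d["P"];C=d["c"].astype(int)
p=np.load("wheel.npy")
Z=P.reshape(-1,3);c=C.reshape(-1,3)
L=tow(p,Z); r=np.hypot(L[:,1],L[:,2])
k=(L[:,0]>-.08)&(L[:,0]<-.015)&(c.min(1)>90)&(r>.03)&(r<.1)
L=L[k];r=r[k]
h,e=np.histogram(L[:,0],26,(-.08,-.015)); print(list(zip(e.round(4),h)))
a=np.degrees(np.arctan2(-L[:,1],L[:,2]))%360
print(np.histogram(a,36,(0,360))[0])
f=(L[:,0]<-.048)
best=[]
for q in np.arange(-5,67,.5):
    dd=(a[f]-q)%72; dd=(dd+36)%72-36
    off=abs(r[f]*np.sin(np.radians(dd))); best.append((np.mean(np.clip(off-.009,0,.01)),q))
best.sort();print(best[:5])
# tyre residual
from fit import res
m=(c.max(1)<60); R=abs(res(p,Z[m])); print((R<.006).sum(), np.median(res(p,Z[m][R<.006])))
E
```

```text
[ 0.5876 -0.0652  0.1729  0.1602] 9.905563704120194 4019 0.0014827136250369674
[(np.float64(-0.08), np.int64(0)), (np.float64(-0.0775), np.int64(0)), (np.float64(-0.075), np.int64(0)), (np.float64(-0.0725), np.int64(0)), (np.float64(-0.07), np.int64(0)), (np.float64(-0.0675), np.int64(0)), (np.float64(-0.065), np.int64(0)), (np.float64(-0.0625), np.int64(0)), (np.float64(-0.06), np.int64(0)), (np.float64(-0.0575), np.int64(0)), (np.float64(-0.055), np.int64(57)), (np.float64(-0.0525), np.int64(1459)), (np.float64(-0.05), np.int64(259)), (np.float64(-0.0475), np.int64(215)), (np.float64(-0.045), np.int64(216)), (np.float64(-0.0425), np.int64(200)), (np.float64(-0.04), np.int64(197)), (np.float64(-0.0375), np.int64(215)), (np.float64(-0.035), np.int64(178)), (np.float64(-0.0325), np.int64(231)), (np.float64(-0.03), np.int64(230)), (np.float64(-0.0275), np.int64(220)), (np.float64(-0.025), np.int64(169)), (np.float64(-0.0225), np.int64(91)), (np.float64(-0.02), np.int64(85)), (np.float64(-0.0175), np.int64(196))]
[   1    0    0    0    1   27   59   43    2    0    0    0  145  565
  109    7    0    1    5    0   61  241   70    4    0    0    0   93
 1207  824    4    0    0   29  215  505]
[(np.float64(3.432237541975523e-05), np.float64(-5.0)), (np.float64(3.5685020631180474e-05), np.float64(-4.5)), (np.float64(4.796948055326507e-05), np.float64(66.5)), (np.float64(5.065839530097986e-05), np.float64(-4.0)), (np.float64(8.015833162448943e-05), np.float64(-3.5))]
4494 -0.0005224392133647421
```

```bash
python3 - <<'E'
from tgt import *
show([-.10,-.03,.12],[-.054,-.03,.12])
E
```

```text
t 3.6833 tcp [ 0.4676 -0.175   0.2987] local [-0.137  -0.0875  0.1385] F [-0.1314 -0.8748 -0.7044] w 0.005567851796394076
R cols x [-0.0001 -0.0001 -1.    ] y [-0.9986 -0.0532  0.0001] z [-0.0532  0.9986 -0.0001]
turn about tool x to bring z to 1 y_local: -6.855111507680343 j7 1.6894860992621263
turn about tool x to bring z to -1 y_local: 173.14488849231967 j7 1.6894860992621263
L [-0.1, -0.03, 0.12] world [ 0.4942 -0.112   0.2802] shift tool [ 0.0185 -0.0299  0.0615]
L [-0.054, -0.03, 0.12] world [ 0.5395 -0.1041  0.2802] shift tool [ 0.0185 -0.0756  0.067 ]
```

Call:
arm_command(
  rows=[
    [[0,-0.015,0.03,-4,0],[0,-0.03,0.06,-7,0],[0.01,-0.055,0.064,-7,0],[0.018,-0.075,0.067,-7,0],[0.018,-0.0755,0.067,-7,0],[0.018,-0.0755,0.067,-7,0]],
  ],
)

```text
time_s: 4.18
tcp_pos: [0.5405, -0.1043, 0.2801]
tcp_rot: [-0.538, 0.458, 0.539, 0.458]
contact_force: [-0.7, 0.6, -0.4]
width: 0.007
```

```bash
python3 - <<'E'
from tgt import *
show([-.054,-.03,.0735],[-.054,.034,.0735])
c,P=cloud("wrist"); np.savez("c_wrist.npz",c=c,P=P); cv2.imwrite("pics/w2.png",c)
E
```

```text
t 4.1833 tcp [ 0.5405 -0.1043  0.2801] local [-0.0531 -0.0304  0.1199] F [-0.6846  0.6318 -0.4234] w 0.006598641645007128
R cols x [-0.0013  0.001  -1.    ] y [-0.987  -0.1608  0.0011] z [-0.1608  0.987   0.0012]
turn about tool x to bring z to 1 y_local: -0.6532817750533717 j7 1.565877010520217
turn about tool x to bring z to -1 y_local: 179.3467182249466 j7 1.565877010520217
L [-0.054, -0.03, 0.0735] world [ 0.5395 -0.1041  0.2337] shift tool [0.0464 0.0009 0.0003]
L [-0.054, 0.034, 0.0735] world [ 0.5285 -0.041   0.2337] shift tool [0.0465 0.0016 0.0643]
```

View pics/w2.png

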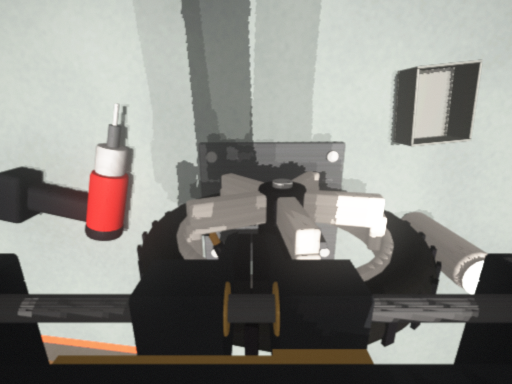

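The wrist view shows the spoke A tip at (300,235), spoke B at (225,205), and the brass valve stem on the robot's right at (214,243). That agrees with q ≈ 103°. I'll lower the fingers to the right of spoke A.

Call:
arm_command(
  rows=[
    [[0.012,0.001,0,0,0],[0.024,0.001,0,0,0],[0.034,0.001,0,0,0],[0.04,0.001,0,0,0],[0.0445,0.001,0,0,0],[0.0465,0.001,0,0,0],[0.0465,0.001,0,0,0]],
  ],
)

```text
time_s: 4.82
tcp_pos: [0.5392, -0.1049, 0.2338]
tcp_rot: [-0.539, 0.458, 0.539, 0.458]
contact_force: [-0.4, -1.3, -0.1]
width: 0.003
```

```bash
python3 - <<'E'
from tgt import *
show([-.054,.034,.0735])
E
```

```text
t 4.8167 tcp [ 0.5392 -0.1049  0.2338] local [-0.0544 -0.0308  0.0736] F [-0.4069 -1.2693 -0.137 ] w 0.0028724729812505834
R cols x [-0.0006  0.0002 -1.    ] y [-0.9868 -0.1618  0.0006] z [-0.1618  0.9868  0.0003]
turn about tool x to bring z to 1 y_local: -0.593072963944413 j7 1.530462575438937
turn about tool x to bring z to -1 y_local: 179.4069270360556 j7 1.530462575438937
L [-0.054, 0.034, 0.0735] world [ 0.5285 -0.041   0.2337] shift tool [0.0001 0.0002 0.0648]
```

Call:
arm_command(
  rows=[
    [[0,0,0.006,0,0],[0,0,0.012,0,0],[0,0,0.018,0,0],[0,0,0.023,0,0],[0,0,0.028,0,0],[0,0,0.033,0,0],[0,0,0.038,0,0],[0,0,0.04,0,0]],
  ],
)

```text
time_s: 5.48
tcp_pos: [0.5327, -0.0644, 0.2342]
tcp_rot: [-0.539, 0.457, 0.539, 0.458]
contact_force: [1.2, -3.3, -0.6]
width: 0.004
```

```bash
cat > ph.py <<'E'
from tgt import *
import sys
def tow(p,Q):
    cx,cy,yaw,cz=p; d=Q-[cx,cy,cz]; c,s=np.cos(yaw),np.sin(yaw)
    return np.c_[d[:,0]*c+d[:,1]*s, -d[:,0]*s+d[:,1]*c, d[:,2]]
def phase(n):
    c,P=cloud(n); cv2.imwrite(f"pics/{n}_{sys.argv[1]}.png",c)
    c=c.reshape(-1,3).astype(int); L=tow(p,P.reshape(-1,3)); r=np.hypot(L[:,1],L[:,2])
    k=(L[:,0]<-.024)&(L[:,0]>-.056)&(c.min(1)>90)&(r>.035)&(r<.095); L=L[k]; r=r[k]
    a=np.degrees(np.arctan2(-L[:,1],L[:,2]))%360
    print(n,k.sum(),np.histogram(a,36,(0,360))[0])
    best=[]
    for q in np.arange(0,72,.5):
        dd=(a-q+36)%72-36; off=abs(r*np.sin(np.radians(dd)))
        best.append((round(np.mean(np.clip(off-.009,0,.01))*1e6),q))
    best.sort(); print(" spoke phase mod 72 (cost um, deg):",best[:5])
    return c
show()
for n in sys.argv[2:]: phase(n)
E
python3 ph.py a1 wrist side
```

```text
t 5.4833 tcp [ 0.5327 -0.0644  0.2342] local [-0.0539  0.0103  0.0741] F [ 1.1699 -3.2654 -0.6495] w 0.0042366609029512795
R cols x [-0.0004  0.0004 -1.    ] y [-0.9867 -0.1627  0.0003] z [-0.1627  0.9867  0.0004]
turn about tool x to bring z to 1 y_local: -0.5392073783109745 j7 1.4588912161574443
turn about tool x to bring z to -1 y_local: 179.46079262168905 j7 1.4588912161574443
wrist 8130 [   0    0    0 1049 2092  265    0    0    0    0   36 1031  155    4
    0    0    0    0   21  156  164    0    0    0    0   23  317 2067
   14    0    0    0   75  536  125    0]
 spoke phase mod 72 (cost um, deg): [(219, np.float64(49.0)), (227, np.float64(48.5)), (315, np.float64(49.5)), (322, np.float64(48.0)), (458, np.float64(47.5))]
side 493 [  0   0   0  14  34   0   0   0   0   0   0   0   0   0   0   0   0   0
   0   0   0   0   0   0   0   0  17 262  10   0   0   0  81  75   0   0]
 spoke phase mod 72 (cost um, deg): [(609, np.float64(49.5)), (662, np.float64(49.0)), (671, np.float64(50.0)), (806, np.float64(50.5)), (829, np.float64(48.5))]
```

View pics/wrist_a1.png

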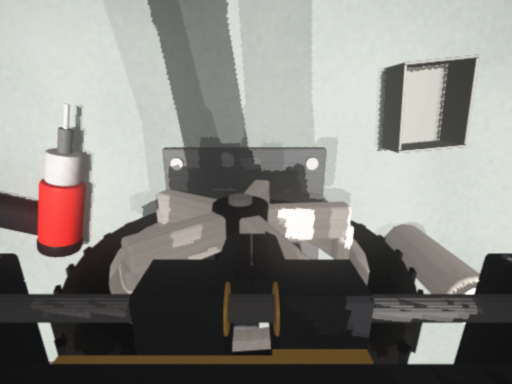

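Call:
arm_command(
  rows=[
    [[0,0,0.005,0,0],[0,0,0.01,0,0],[0,0,0.015,0,0],[0,0,0.02,0,0],[0,0,0.025,0,0],[0,0,0.03,0,0],[0,0,0.033,0,0],[0,0,0.034,0,0]],
  ],
)

```text
time_s: 6.25
tcp_pos: [0.5274, -0.0308, 0.2344]
tcp_rot: [-0.539, 0.457, 0.539, 0.458]
contact_force: [0.7, -3.3, -0.0]
width: 0.001
```

```bash
python3 ph.py a2 wrist side
```

```text
t 6.25 tcp [ 0.5274 -0.0308  0.2344] local [-0.0533  0.0443  0.0742] F [ 0.6892 -3.3321 -0.018 ] w 0.0007056335195657198
R cols x [ 0.0002  0.0005 -1.    ] y [-0.9866 -0.1632 -0.0002] z [-0.1632  0.9866  0.0005]
turn about tool x to bring z to 1 y_local: -0.5156507142630158 j7 1.396391696736465
turn about tool x to bring z to -1 y_local: 179.48434928573698 j7 1.396391696736465
wrist 8805 [   0  705 2922  519    1    0    0    0   30 1546  206   10    0    0
    0    0   13  138   75    0    0    0    0    4  187 1523   88    0
    0    0   30  334  414   60    0    0]
 spoke phase mod 72 (cost um, deg): [(298, np.float64(30.0)), (304, np.float64(29.5)), (368, np.float64(30.5)), (372, np.float64(29.0)), (468, np.float64(28.5))]
side 405 [  0  20  26   0   0   0   0   0   0   0   0   0   0   0   0   0   0   0
   0   0   0   0   0   0   6 276  46   0   0   0   0  30   1   0   0   0]
 spoke phase mod 72 (cost um, deg): [(507, np.float64(32.5)), (526, np.float64(33.0)), (537, np.float64(32.0)), (581, np.float64(33.5)), (623, np.float64(31.5))]
```

Call:
arm_command(
  rows=[
    [[0,0,-0.006,0,0],[-0.02,0,-0.01,0,0],[-0.045,0,-0.01,0,0],[-0.045,0,-0.045,0,0],[-0.045,0,-0.08,0,0],[-0.045,0,-0.11,0,0],[-0.045,0,-0.126,0,0],[-0.045,0,-0.126,0,0]],
  ],
)

```text
time_s: 7.02
tcp_pos: [0.5477, -0.1615, 0.2785]
tcp_rot: [0.537, -0.46, -0.537, -0.459]
contact_force: [0.0, 0.5, 0.7]
width: 0.001
```

```bash
sed -i 's/^show()/show([-.054,-.082,.0715],[-.054,.03,.0735])/' ph.py; python3 ph.py a3 wrist side
```

```text
t 7.0167 tcp [ 0.5477 -0.1615  0.2785] local [-0.0558 -0.0879  0.1184] F [0.0316 0.4679 0.7388] w 0.001098996191894106
R cols x [-0.0006 -0.0009 -1.    ] y [-0.9879 -0.155   0.0007] z [-0.155   0.9879 -0.0008]
turn about tool x to bring z to 1 y_local: -0.9876402140776864 j7 1.654507335999862
turn about tool x to bring z to -1 y_local: 179.0123597859223 j7 1.654507335999862
L [-0.054, -0.082, 0.0715] world [ 0.5485 -0.1553  0.2317] shift tool [ 0.0469 -0.0017  0.006 ]
L [-0.054, 0.03, 0.0735] world [ 0.5292 -0.045   0.2337] shift tool [0.0448 0.0002 0.118 ]
wrist 7313 [   0  173 1028  453    0    0    0    0   68 1448  110    1    0    0
    0    0  142  113   21    0    0    0    0    2  130  649   22    0
    0    0    8  278 2578   89    0    0]
 spoke phase mod 72 (cost um, deg): [(119, np.float64(30.5)), (127, np.float64(30.0)), (153, np.float64(31.0)), (196, np.float64(29.5)), (239, np.float64(31.5))]
side 717 [  0  91 245   0   0   0   0   0   0   0   0   0   0   0   0   0   0   0
   0   0   0   0   0   0   7 286  40   0   0   0   2  34  12   0   0   0]
 spoke phase mod 72 (cost um, deg): [(824, np.float64(30.5)), (854, np.float64(31.0)), (878, np.float64(30.0)), (969, np.float64(31.5)), (1018, np.float64(29.5))]
```

View pics/wrist_a3.png

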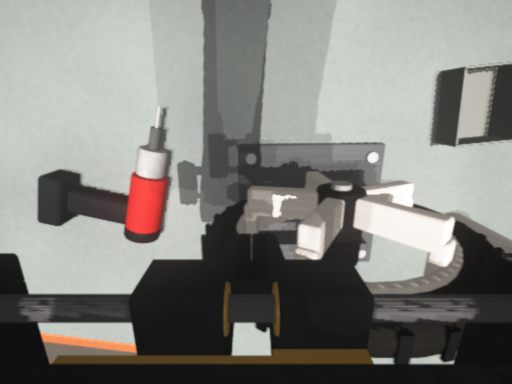

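The wrist view shows spoke B leaning at (320,230), with the closed fingers at about (252,245) to its right. I'll lower there and push.

Call:
arm_command(
  rows=[
    [[0.015,0,0.0,0,0],[0.03,0,0,0,0],[0.04,0,0,0,0],[0.045,0,0,0,0],[0.047,0,0,0,0],[0.047,0,0,0,0]],
  ],
)

```text
time_s: 7.62
tcp_pos: [0.5479, -0.1555, 0.2322]
tcp_rot: [-0.539, 0.457, 0.539, 0.458]
contact_force: [0.0, 0.2, -0.1]
width: 0.005
```

```bash
sed -i 's/^show.*/show([-.054,-.03,.0715],[-.054,.029,.0735])/' ph.py; python3 ph.py a4
```

```text
t 7.6167 tcp [ 0.5479 -0.1555  0.2322] local [-0.0546 -0.0821  0.072 ] F [ 0.0416  0.2379 -0.1002] w 0.0052396710926988065
R cols x [-0.0003  0.0005 -1.    ] y [-0.9867 -0.1628  0.0002] z [-0.1628  0.9867  0.0005]
turn about tool x to bring z to 1 y_local: -0.5358472851949825 j7 1.6182605579840998
turn about tool x to bring z to -1 y_local: 179.464152714805 j7 1.6182605579840998
L [-0.054, -0.03, 0.0715] world [ 0.5395 -0.1041  0.2317] shift tool [ 0.0005 -0.0001  0.0521]
L [-0.054, 0.029, 0.0735] world [ 0.5294 -0.0459  0.2337] shift tool [-0.0014  0.0004  0.1111]
```

Call:
arm_command(
  rows=[
    [[0.001,0,0.006,0,0],[0.001,0,0.011,0,0],[0.001,0,0.016,0,0],[0.001,0,0.021,0,0],[0.001,0,0.026,0,0],[0.001,0,0.031,0,0],[0.001,0,0.036,0,0],[0.001,0,0.04,0,0]],
  ],
)

```text
time_s: 8.28
tcp_pos: [0.5426, -0.1178, 0.2328]
tcp_rot: [0.54, -0.458, -0.537, -0.458]
contact_force: [1.3, -4.5, 4.9]
width: 0.006
```

```bash
python3 ph.py a5 wrist side
```

```text
t 8.2833 tcp [ 0.5426 -0.1178  0.2328] local [-0.0533 -0.0441  0.0726] F [ 1.2503 -4.5347  4.8961] w 0.005648477686633018
R cols x [ 0.0033 -0.0026 -1.    ] y [-0.987  -0.1606 -0.0029] z [-0.1606  0.987  -0.0031]
turn about tool x to bring z to 1 y_local: -0.6652864160834938 j7 1.5495595635982862
turn about tool x to bring z to -1 y_local: 179.3347135839165 j7 1.5495595635982862
L [-0.054, -0.03, 0.0715] world [ 0.5395 -0.1041  0.2317] shift tool [0.0011 0.0008 0.0141]
L [-0.054, 0.029, 0.0735] world [ 0.5294 -0.0459  0.2337] shift tool [-0.0011  0.0015  0.0731]
wrist 8786 [ 410  553   15    0    0    0    6 1955  406   20    0    0    0    0
  137  397   68    0    0    0    0    0  109  611  117    0    0    0
    3  264 3096  607    0    0    0   12]
 spoke phase mod 72 (cost um, deg): [(75, np.float64(13.0)), (102, np.float64(12.5)), (106, np.float64(13.5)), (190, np.float64(12.0)), (201, np.float64(14.0))]
side 727 [248   0   0   0   0   0   0   0   0   0   0   0   0   0   0   0   0   0
   0   0   0   0   0 266  39   0   0   0   0  10  83  23   0   0   0  58]
 spoke phase mod 72 (cost um, deg): [(756, np.float64(12.0)), (787, np.float64(12.5)), (829, np.float64(11.5)), (904, np.float64(13.0)), (989, np.float64(11.0))]
```

Call:
arm_command(
  rows=[
    [[-0.002,0,0.005,0,0],[-0.003,0,0.01,0,0],[-0.003,0,0.015,0,0],[-0.003,0,0.02,0,0],[-0.003,0,0.025,0,0],[-0.003,0,0.03,0,0],[-0.003,0,0.035,0,0],[-0.003,0,0.04,0,0]],
  ],
)

```text
time_s: 9.05
tcp_pos: [0.5346, -0.077, 0.2338]
tcp_rot: [-0.539, 0.458, 0.539, 0.458]
contact_force: [1.4, -3.5, -1.1]
width: 0.004
```

```bash
python3 ph.py a6 wrist side
```

```text
t 9.05 tcp [ 0.5346 -0.077   0.2338] local [-0.0542 -0.0025  0.0736] F [ 1.3767 -3.4959 -1.1059] w 0.004318657392512471
R cols x [-0.0006 -0.0001 -1.    ] y [-0.9868 -0.1619  0.0006] z [-0.1619  0.9868 -0.    ]
turn about tool x to bring z to 1 y_local: -0.5895802070284114 j7 1.4820412731031927
turn about tool x to bring z to -1 y_local: 179.4104197929716 j7 1.4820412731031927
L [-0.054, -0.03, 0.0715] world [ 0.5395 -0.1041  0.2317] shift tool [ 0.0021 -0.0005 -0.0275]
L [-0.054, 0.029, 0.0735] world [ 0.5294 -0.0459  0.2337] shift tool [0.0001 0.0001 0.0315]
wrist 8177 [   0    0    0    0 1484 1621  137    0    0    0    0   73  842  126
    2    0    0    0    0   41  252  139    0    0    0    0   59 1058
 1647    0    0    0    0  162  461   73]
 spoke phase mod 72 (cost um, deg): [(164, np.float64(57.5)), (202, np.float64(57.0)), (232, np.float64(58.0)), (325, np.float64(56.5)), (367, np.float64(58.5))]
side 551 [  0   0   0   0  21  14   0   0   0   0   0   0   0   0   0   0   0   0
   0   0  45   0   0   0   0   0   4 113 153   1   0   0   7 185   8   0]
 spoke phase mod 72 (cost um, deg): [(608, np.float64(56.5)), (616, np.float64(57.0)), (726, np.float64(56.0)), (726, np.float64(57.5)), (912, np.float64(58.0))]
```

Call:
arm_command(
  rows=[
    [[0,0,0.005,0,0],[0,0,0.01,0,0],[0,0,0.015,0,0],[0,0,0.02,0,0],[0,0,0.025,0,0],[0,0,0.028,0,0],[0,0,0.03,0,0],[0,0,0.031,0,0]],
  ],
)

```text
time_s: 9.82
tcp_pos: [0.5299, -0.0462, 0.2343]
tcp_rot: [0.539, -0.458, -0.539, -0.458]
contact_force: [0.8, -3.3, 0.3]
width: 0.005
```

```bash
python3 ph.py a7 wrist side
```

```text
t 9.8167 tcp [ 0.5299 -0.0462  0.2343] local [-0.0535  0.0286  0.0741] F [ 0.8259 -3.34    0.2559] w 0.005023696403460655
R cols x [ 0.0001  0.0001 -1.    ] y [-0.9867 -0.1624 -0.0001] z [-0.1624  0.9867  0.0001]
turn about tool x to bring z to 1 y_local: -0.5581203160640184 j7 1.4261842249839016
turn about tool x to bring z to -1 y_local: 179.44187968393598 j7 1.4261842249839016
L [-0.054, -0.03, 0.0715] world [ 0.5395 -0.1041  0.2317] shift tool [ 0.0026 -0.0001 -0.0586]
L [-0.054, 0.029, 0.0735] world [ 0.5294 -0.0459  0.2337] shift tool [0.0006 0.0005 0.0004]
wrist 8327 [   0    1 1231 2316  236    0    0    0    0  128 1267  148    0    0
    0    0    0   38  143   75    0    0    0    0   21  434 1569    5
    0    0    0   96  457  162    0    0]
 spoke phase mod 72 (cost um, deg): [(253, np.float64(37.5)), (267, np.float64(38.0)), (319, np.float64(37.0)), (374, np.float64(38.5)), (423, np.float64(36.5))]
side 456 [  0   0  43  19   0   0   0   0   0   0   0   0   0   0   0   0   0   0
   0   0   0   0   0   0   0  40 267  15   0   0   0  37  35   0   0   0]
 spoke phase mod 72 (cost um, deg): [(706, np.float64(39.0)), (711, np.float64(39.5)), (768, np.float64(40.0)), (781, np.float64(38.5)), (860, np.float64(40.5))]
```

Call:
arm_command(
  rows=[
    [[0,0,0.0015,0,0],[0,0,0.003,0,0],[0,0,0.003,0,0],[0,0,0.003,0,0],[0,0,-0.005,0,0],[-0.02,0,-0.008,0,0],[-0.045,0,-0.008,0,0],[-0.07,0,-0.008,0,0]],
  ],
)

```text
time_s: 10.58
tcp_pos: [0.5307, -0.0545, 0.3046]
tcp_rot: [-0.538, 0.458, 0.54, 0.458]
contact_force: [0.1, 0.8, 0.0]
width: 0.005
```

Call:
arm_command(
  rows=[
    [[0,0.03,0,0,0],[0,0.065,0,0,0],[0,0.1,0,0,0],[0,0.1,0,0,0],[0,0.1,0,0,0]],
  ],
)

```text
time_s: 11.0
tcp_pos: [0.4315, -0.0714, 0.3044]
tcp_rot: [0.539, -0.459, -0.538, -0.458]
contact_force: [0.0, 0.5, -0.6]
width: 0.002
```

```bash
python3 ph.py a8 wrist side top
```

```text
t 11.0 tcp [ 0.4315 -0.0714  0.3044] local [-0.1548  0.0208  0.1442] F [ 0.0111  0.5303 -0.647 ] w 0.002400445688311706
R cols x [-0.     -0.0014 -1.    ] y [-0.9871 -0.1603  0.0003] z [-0.1603  0.9871 -0.0014]
turn about tool x to bring z to 1 y_local: -0.6802925973759149 j7 1.6605401167207663
turn about tool x to bring z to -1 y_local: 179.3197074026241 j7 1.6605401167207663
L [-0.054, -0.03, 0.0715] world [ 0.5395 -0.1041  0.2317] shift tool [ 0.0728 -0.1015 -0.0495]
L [-0.054, 0.029, 0.0735] world [ 0.5294 -0.0459  0.2337] shift tool [ 0.0707 -0.1008  0.0095]
wrist 334 [  0   0   0   0   0   0   0   0   0   0 121  76   3   0   0   0   0   0
   0   0   0   0   0   0   2 123   0   0   0   0   0   0   0   9   0   0]
 spoke phase mod 72 (cost um, deg): [(1, np.float64(37.0)), (4, np.float64(37.5)), (10, np.float64(36.5)), (15, np.float64(38.0)), (33, np.float64(36.0))]
side 738 [  0   8 235  88   0   0   0   0   0   0   0   0   0   0   0   0   0   0
   0   0   0   0   0   0   0 108 210   4   0   0   0  64  20   1   0   0]
 spoke phase mod 72 (cost um, deg): [(860, np.float64(36.5)), (862, np.float64(37.0)), (941, np.float64(36.0)), (965, np.float64(37.5)), (1084, np.float64(35.5))]
top 943 [  0   0 190 154   7   0   0   0   0  12  71   2   0   0   0   0   0   0
   0   0   0   0   0   0   4 146 108   0   0   0   0   2  61 184   2   0]
 spoke phase mod 72 (cost um, deg): [(233, np.float64(37.0)), (286, np.float64(36.5)), (298, np.float64(37.5)), (433, np.float64(36.0)), (445, np.float64(38.0))]
```

View pics/wrist_a8.png

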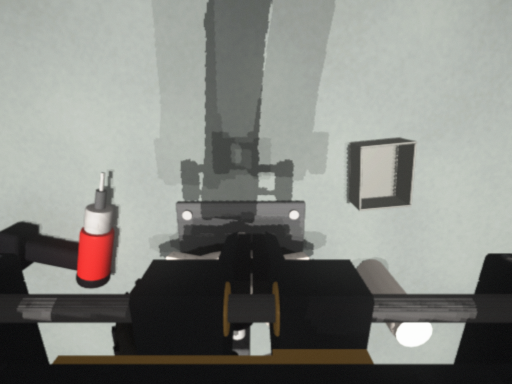

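View pics/side_a8.png

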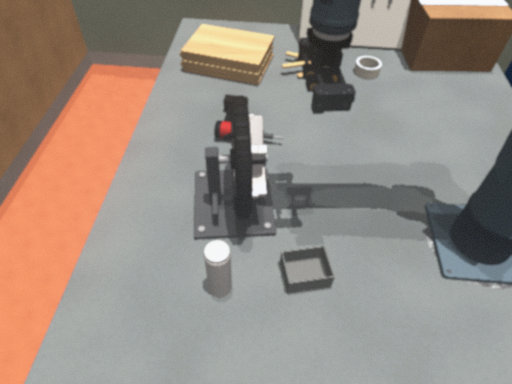

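```bash
cat > v.py <<'E'
import sys; sys.argv=["v","v1"]
from ph import *
for n in("side","top"):
    c,P=cloud(n); L=tow(p,P.reshape(-1,3)); r=np.hypot(L[:,1],L[:,2]); c=c.reshape(-1,3)
    k=(L[:,0]>.022)&(L[:,0]<.045)&(r>.05)&(r<.095)&(L[:,2]>-.1)
    a=np.degrees(np.arctan2(-L[k,1],L[k,2]))
    print(n,k.sum(),np.c_[L[k],a][:25])
for nm in("side","top"):
    d=np.load(f"c_{nm}.npz")["c"].astype(int); g=get_image(nm)["pixels"].astype(int)
    D=abs(d-g).sum(2)
    for lab,b in (("can",(195,230,235,300)),("tub",(275,335,240,295)),) if nm=="side" else (("can",(180,218,148,190)),("tub",(200,250,218,275)),("driver",(380,462,130,220))):
        print(nm,lab,D[b[2]:b[3],b[0]:b[1]].mean())
E
python3 v.py
```

```text
t 11.15 tcp [ 0.4338 -0.0704  0.3045] local [-0.1524  0.0213  0.1444] F [ 0.1404 -0.3718 -0.1459] w 0.004046147085861553
R cols x [ 0.0013  0.001  -1.    ] y [-0.9867 -0.1625 -0.0014] z [-0.1625  0.9867  0.0008]
turn about tool x to bring z to 1 y_local: -0.5550007785689692 j7 1.6600490678600648
turn about tool x to bring z to -1 y_local: 179.44499922143103 j7 1.6600490678600648
L [-0.054, -0.03, 0.0715] world [ 0.5395 -0.1041  0.2317] shift tool [ 0.073  -0.0988 -0.0504]
L [-0.054, 0.029, 0.0735] world [ 0.5294 -0.0459  0.2337] shift tool [ 0.071  -0.0982  0.0086]
side 36 [[ 0.0252 -0.0019  0.0748  1.477 ]
 [ 0.023  -0.0016  0.0749  1.2551]
 [ 0.0317 -0.0049  0.0697  4.0324]
 [ 0.0274 -0.      0.0737  0.031 ]
 [ 0.0253  0.0031  0.0763 -2.3383]
 [ 0.0231 -0.0006  0.073   0.4599]
 [ 0.034  -0.0015  0.0699  1.2155]
 [ 0.0318  0.0011  0.0721 -0.8792]
 [ 0.0297 -0.0004  0.0707  0.3238]
 [ 0.0276  0.0023  0.0729 -1.7846]
 [ 0.0233  0.0035  0.0737 -2.7505]
 [ 0.0362 -0.0026  0.0662  2.265 ]
 [ 0.0341 -0.0017  0.0669  1.4345]
 [ 0.0319  0.0005  0.0687 -0.4084]
 [ 0.0298  0.0029  0.0707 -2.3
[... 663 characters left out ...]
.0632 -3.6011]
 [ 0.0342  0.0029  0.0687 -2.4271]
 [ 0.0337  0.0011  0.0696 -0.9066]
 [ 0.0329 -0.0005  0.0719  0.3754]
 [ 0.0329 -0.0028  0.0698  2.3015]
 [ 0.0329 -0.0051  0.0679  4.3141]
 [ 0.0327 -0.0073  0.067   6.1809]
 [ 0.0334  0.0046  0.0645 -4.0805]
 [ 0.0323  0.0032  0.0682 -2.7141]
 [ 0.0315  0.0017  0.0709 -1.3991]
 [ 0.0309 -0.      0.0721  0.0271]
 [ 0.0305 -0.002   0.0719  1.6112]
 [ 0.03   -0.0038  0.073   2.9751]
 [ 0.0301 -0.0063  0.07    5.1422]
 [ 0.0319  0.0045  0.0617 -4.2102]
 [ 0.0305  0.0035  0.0671 -2.9515]
 [ 0.0293  0.0023  0.0718 -1.825 ]]
side can 17.505934065934067
side tub 15.82
top can 30.919172932330827
top tub 31.21157894736842
top driver 39.91395663956639
```

View pics/top_a8.png

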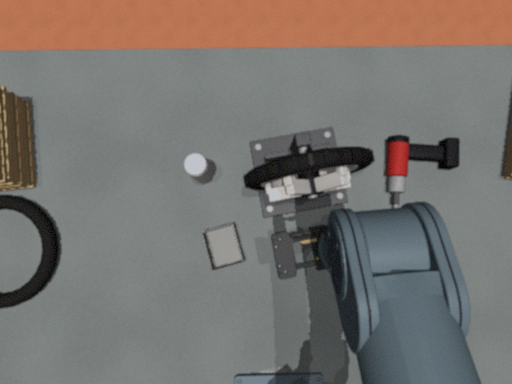

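```bash
python3 - <<'E'
from bench import close_job
print(close_job())
E
```

```text
the job is handed in; nothing more can be done
None
```

The valve is at twelve o'clock and the job is handed in. I turned the wheel about 103° counter-clockwise by pushing two spokes in turn with the closed fingertips. The gripper's body stayed high enough to clear the tyre. Then I lifted the arm clear and backed it off about 10 cm.

- **Valve position:** the spoke angles put the valve about 1° clockwise of straight up, and all three cameras agreed within about half a degree. Depth points on the stem itself, seen from the side and top cameras, lie within about 6° either side of straight up and centre close to 0°. The limit is about 6°.
- **Forces:** the wrist force was about 3.3 N sideways while pushing, as bearing friction would give. It briefly reached about 6.7 N (4.5 N sideways, 4.9 N upward) as the second spoke rose past the finger. I took that as the spoke sliding on the finger. I did not see any contact with the tyre.
- **Bystanders:** the can, driver and tub are at the same pixels in the last top view as at the start (197,165; 397,160; 224,246). My automatic before/after image comparison also showed differences there. I put those down to arm shadow and noise, but did not check further.
- **Time:** about 11.4 s of the 64 s. I did not measure the wheel's speed at the end, but the finger had been off it for over a second.

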